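Jog the foam cutter four clicks and confirm

TASK

Jog the foam cutter forward: with a fingertip, push the finger tab of the jog dial clockwise (seen from above) by exactly four clicks without going past the fourth, then push the round key fully down and let it come up again. Only push, never pinch the tab; leave the square key alone, and neither lift nor shift anything else on the bench. Finish clear of everything.

Things in the scene. Friction and masses are not known exactly. Their poses are not given: they have to be found in the camera images.
- dial_unit: Fixed grey painted housing of the jog dial, 130 x 130 mm and 60 mm high, bolted to the bench; origin at the centre of its underside, z up. The round dial sits at the centre of its top. 18 white ticks around the dial mark the click positions.
- dial (a joint): Turning angle of the jog dial (rad), growing clockwise seen from above. 18 click stops a turn, at whole multiples of 0.349 rad (20 degrees); starts at rest in the stop -0.349, 0 or 0.349; no end stop nearby. About 4 N sideways at the tab's middle takes it out of a click; once past halfway it snaps on into the next stop by itself, up to half a click ahead of the finger, and stays.
- dial_centre (a point): Point on the dial's vertical axis, on the dial's top face, 72 mm above the bench. The dial is a flat aluminium disc of 90 mm diameter, 10 mm thick. Its frame turns with the dial: its -x axis points at the finger tab, z up.
- tab_top (a point): Middle of the top of the dial's upright finger tab, 98 mm above the bench: a flat black fin, 26 mm above the dial's face, 24 mm long radially (19 to 43 mm off the axis), 10 mm thick. Its x points radially to the axis; +y is the way it goes clockwise, so push on its -y face. Over 1 N on its -y half and its +y half (5 mm of thickness each) at once is a pinch.
- key_unit: Fixed grey painted housing of the two keys, 100 mm (x) by 170 mm (y), 50 mm high, bolted to the bench; origin at the centre of its underside, z up. The round key stands at y = +40 mm, the square key at y = -40 mm in its frame.
- round_key (a joint): Travel of the round key (m): 0 up, 0.006 fully down. A spring returns it: 1.2 N to start it, 4.8 N to hold it fully down. It counts as pressed beyond 0.0045.
- round_key_top (a point): Centre of the top of the black round key, 32 mm diameter, 66 mm above the bench when up; it stands 16 mm above its housing and sinks straight down 6 mm.
- square_key (a joint): Travel of the square key (m), same spring and travel as the round key. Must not be pressed.
- square_key_top (a point): Centre of the top of the black square key, 30 x 30 mm, 66 mm above the bench when up.
- jar: Loose glass jar with steel lid, 48 mm diameter, 65 mm high, upright between the two units; origin at the centre of its underside.
- foam: Loose cream foam offcut, 60 x 40 x 50 mm high, between the two units; origin at the centre of its underside.
- mouse: Loose black computer mouse, 105 x 60 x 34 mm; origin under its centre.
- mug: Loose white mug, 80 mm diameter, 90 mm high; origin at the centre of its underside.
- screwdriver: Loose screwdriver lying on the bench; origin under its middle.
- wrench: Loose steel wrench lying on the bench; origin under its middle.

How it is judged:
On the way, in this order (a step that is already met when the one before it is completed fails the run):
1. the dial rests four clicks clockwise from where it started (value of joint dial above 0.75 rad and distance of tab_top from where it was at the start of the episode between 0.0366 and 0.0425 m and velocity of joint dial below 0.1 rad/s), for 0.3 s.
2. the round key is pushed fully down (value of joint dial above 0.75 rad and distance of tab_top from where it was at the start of the episode between 0.0366 and 0.0425 m and value of joint round_key above 0.0045 m), for 0.05 s.
At the end, for the whole second after the job is handed in: The dial rests in the fourth click clockwise from its start (within about 7 degrees), the round key has been pushed down at least 4.5 of its 6 mm after that and is up again (within 1 mm), the square key is up, and all loose things are within 15 mm of where they started (value of joint dial above 0.75 rad and distance of tab_top from where it was at the start of the episode between 0.0366 and 0.0425 m and value of joint each of round_key, square_key below 0.001 m and distance of each of jar, foam, mouse, mug, screwdriver, wrench from where it was at the start of the episode below 0.015 m); the robot touches nothing.
It fails at once if the dial is turned more than halfway past the fourth click (distance of tab_top from where it was at the start of the episode above 0.0438 m).
It fails at once if the finger tab is pinched (over 1 N on both its faces at once) (contact force between the fingers and dial_c1 above 1 N and contact force between the fingers and dial_c2 above 1 N).
It fails at once if the square key is pushed down more than 2.5 mm (value of joint square_key above 0.0025 m).
It fails at once if a loose thing is lifted or shifted by more than 15 mm (distance of any of jar, foam, mouse, mug, screwdriver, wrench from where it was at the start of the episode above 0.015 m).
It also fails if it takes over 58 s, if anything falls off the work surface, if the arm or the gripper's body presses on something with over 40 N, if the wrist force passes 120 N, or if a joint passes its speed limit or range.

ROBOT

A 6-joint arm with a two-finger parallel gripper is mounted at the origin on the work surface. World frame = base frame: x ahead of the robot, y to its left, z up, the work surface at z = 0. Lengths are in m, angles in rad, forces in N, time in s.
With the tool pointing down it reaches from about 0.375 to 0.9 m from the base axis. Payload 3.1 kg.
Tool frame: the origin (TCP) lies between the finger pads; the fingertips stand 11 mm ahead of it and the grasp point (between the pads) lies 8 mm behind it; z points along the fingers, y is the direction in which the jaws open and shut (so a half turn about z gives the same grasp; the last joint's range is limited). The gripper opens to 85 mm and grips with 20 to 120 N. Pads are 22 mm wide; open, the fingers measure 114 mm over their backs; the gripper's body (76 mm by 85 mm) begins 54 mm behind the grasp point. The pads swing forward as they close: fully open they stand 13 mm farther back than shut.
Start: joints at [1.073, 0.527, 1.433, -0, 1.181, -0.178], TCP at [0.196, 0.593, 0.242] pointing down, gripper open.
Joint ranges: [-3.08, 3.08], [-0.75, 2.2], [0.22, 2.44], [-1.43, 4.57], [0, 2.65], [-2.85, 2.85]. Speed limits (rad/s): [2.79, 2.79, 3.14, 3.14, 3.14, 3.14].

INTERFACE

Orientations are given as a unit quaternion [x, y, z, w].
In Python, from station import manip gives the robot as it stands. The module is installed in compiled form; this text tells all that it offers.
- The arm moves only by the tool arm_command, never from a script. Its argument "rows" is a list of rows, each a list of 3 entries, a list of its own where there are three numbers: the shift along the world's x, y, z in mm, then the turn about the world's z in rad, then the closure, from -1 (fully open) to 1 (shut), so that 0 is half open. A call has 1 to 12 rows; each row shifts and turns the commanded pose from where the row before left it; what a row does not reach is not made up. A row lasts 1/8 s, in which the tool goes at most 62.5 mm and 10.7 degrees, less where a joint would pass 70% of its speed; a pose out of reach is approached as far as the arm can. A call with a gripper value outside its range is refused whole. The fingers move at their own pace and stop on an object; "squeeze" is the grip in N (left out, the last holds). Time passes only in rows, so rows that do not move let the fingers close. It gives the time, the measured TCP pose, the force and the opening at its end, in the units of the state.
- manip.sense(): the state, without advancing time (a new reading comes with each control period).
- manip.snapshot(name): name is "scene" or "top" or "wrist"; returns the picture (480x640x3 uint8, blue, green, red); there is no depth.
- manip.get_calibration(name): a dict with "fovy" (degrees; the focal length in pixels is half the picture's height over the tangent of half this angle, whatever the lens; pixels are square), "cx", "cy" (the principal point, pixels), "R" (3x3) and "t" (3): a world point X has camera coordinates R X + t. Camera axes: x right, y down, z forward; pixel columns grow to the right and rows downward; lengths in m; the calibration is good to about 2 mm. A picture is of the moment at which its call begins: read the wrist's pose just before it. get_calibration takes no time and is no camera call; for the wrist camera it gives the pose at the moment of the call.
- manip.sign_off(): hands the job in, once; it reports no verdict.
The state is a dict: "t": time; "q": joint angles; "qd": joint speeds; "tau": joint torques, N m; "tcp_pos": TCP position; "tool_rot": TCP orientation; "force": force on the tool from outside, world axes, zero at the start; "ft_torque": the same for the moment, N m; "finger_gap": opening from 0.0 (shut) to 1.0 (fully open).
Only numpy, scipy, OpenCV 4.12 (cv2) and the standard library are available. Lean on these libraries where they do the work, as an engineer would, in place of code of your own. Each camera call takes 0.05 s, during which the arm holds its last target.

## Working session

There is one attempt and no reset: what is moved stays moved. The work goes in short steps, Python scripts to look and compute and a tool call to move; the robot and the scene stay as the last step left them, time stands still between calls to the robot, and variables do not carry over. Pictures are saved under pics/ and viewed, and the job is handed in when it is done.

Besides the shell and the picture viewer there is one more tool, called as name(argument=value, ...), one argument or row to a line, values as JSON. arm_command: Moves the arm, as the interface text tells. Its arguments: {"type":"object","properties":{"rows":{"type":"array","items":{"type":"array"}},"squeeze":{"type":"number"}},"required":["rows"]}

```bash
mkdir -p pics
python3 - <<'E'
from station import manip
import cv2
s=manip.sense(); print(s)
for n in("scene","top"):
    cv2.imwrite(f"pics/{n}0.png",manip.snapshot(n)); print(n,manip.get_calibration(n))
E
```

```text
{'t': 0.0, 'q': array([ 1.07249019e+00,  5.28502050e-01,  1.43389725e+00, -6.84473656e-06,
        1.18138450e+00, -1.78509721e-01]), 'qd': array([ 0.00137382, -0.00059901,  0.00216351, -0.00097626,  0.00017682,
       -0.00071119]), 'tau': array([-1.35796632e-03, -4.42346406e+01, -1.78023130e+01, -2.80037748e-04,
        8.40797438e-03,  4.63691805e-06]), 'tcp_pos': array([0.19612918, 0.59270567, 0.24131315]), 'tool_rot': array([ 1.59216330e-01,  9.87243111e-01, -1.03448610e-03, -3.60728861e-04]), 'force': array([-0.15677075, -0.62920625,  0.13449991]), 'ft_torque': array([ 0.05655445, -0.03194017, -0.00875005]), 'finger_gap': 0.9992264642749548}
scene {'fovy': 48.7856416886645, 'cx': 318.060012051409, 'cy': 234.8388374163728, 'R': array([[-0.66806756,  0.7440056 ,  0.01189137],
       [ 0.43827563,  0.40635653, -0.80174113],
       [-0.60133203, -0.53040554, -0.59755314]]), 't': array([ 0.4099759 , -0.19127188,  1.72399551])}
top {'fovy': 51.066138857512314, 'cx': 320.29152236255106, 'cy': 239.1017435444706, 'R': array([[-0.01339167, -0.99989392, -0.00572789],
       [-0.9852537 ,  0.01417237, -0.17051183],
       [ 0.17057492,  0.00335998, -0.98533898]]), 't': array([0.01723896, 0.63006499, 1.12244016])}
```

View pics/scene0.png

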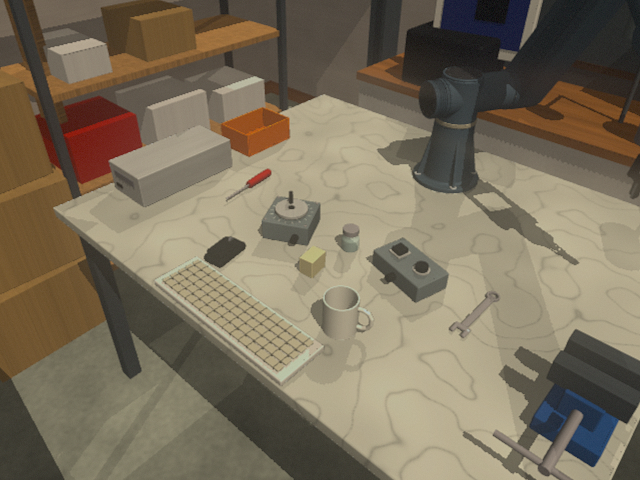

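View pics/top0.png

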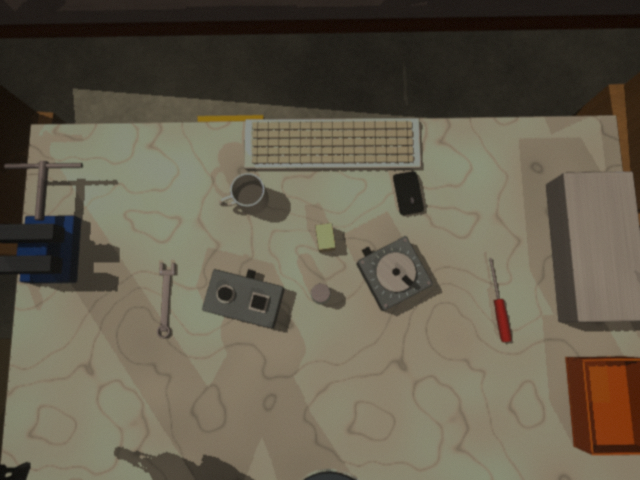

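The top view shows the dial unit at about (396,272), the round key at (226,294), the square key at (259,302), the jar at (320,293) and the foam at (326,236). I'll enlarge these.

Run:
```python
import cv2
a=cv2.imread("pics/top0.png")
cv2.imwrite("pics/c1.png",cv2.resize(a[225:325,345:445],None,fx=6,fy=6,interpolation=cv2.INTER_CUBIC))
cv2.imwrite("pics/c2.png",cv2.resize(a[220:340,190:345],None,fx=5,fy=5,interpolation=cv2.INTER_CUBIC))
a=cv2.imread("pics/scene0.png")
cv2.imwrite("pics/c3.png",cv2.resize(a[180:310,250:460],None,fx=3.8,fy=3.8,interpolation=cv2.INTER_CUBIC))
```

```text
(no output)
```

View pics/c1.png

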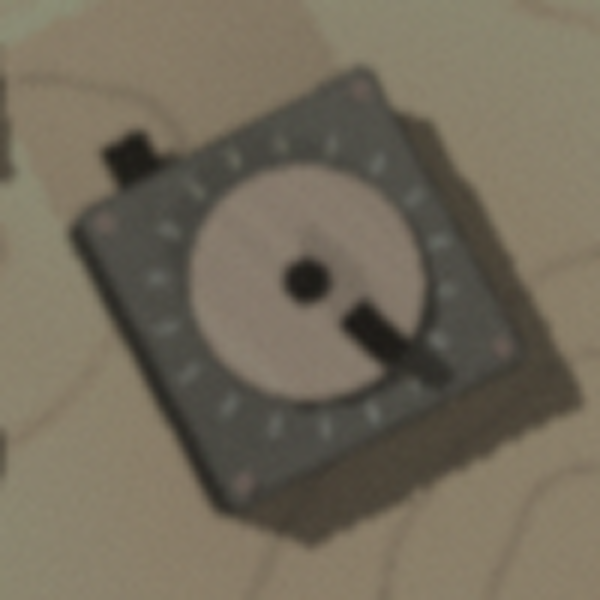

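View pics/c2.png

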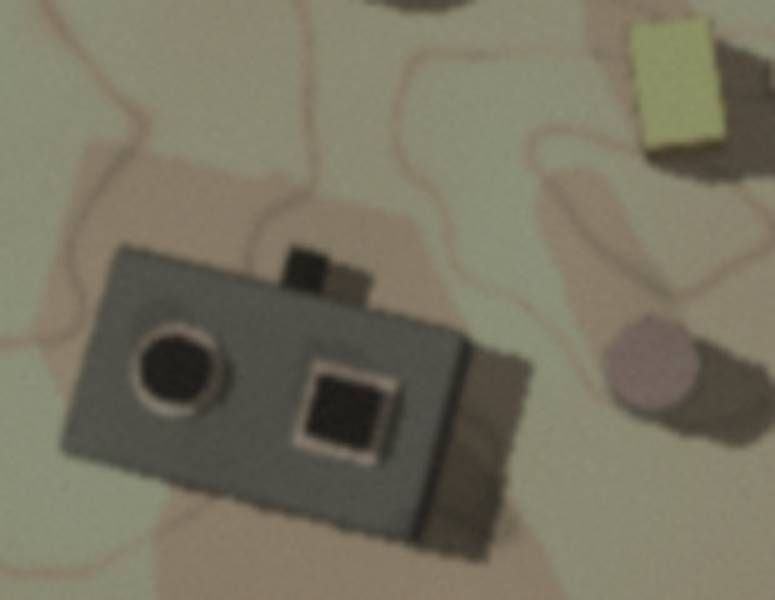

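View pics/c3.png

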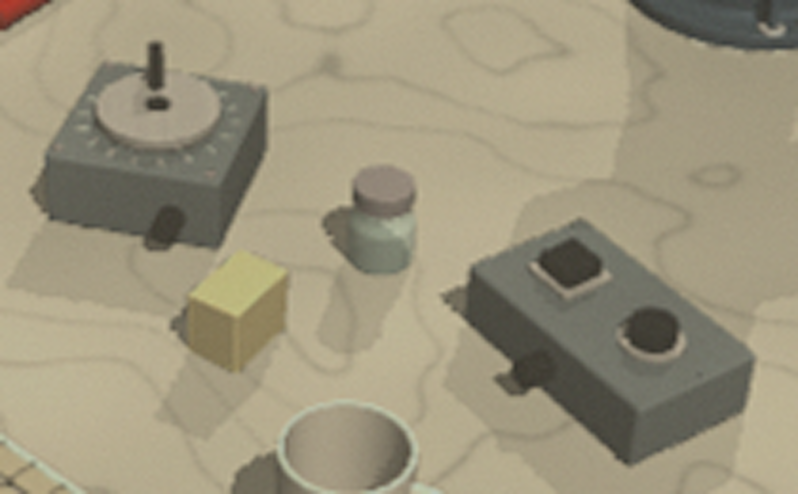

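```bash
cat > h.py <<'E'
import numpy as np
def K(c): 
    f=240/np.tan(np.radians(c['fovy'])/2); return f
def proj(c,X):
    p=(c['R']@np.atleast_2d(X).T).T+c['t']; f=K(c)
    return np.c_[c['cx']+f*p[:,0]/p[:,2], c['cy']+f*p[:,1]/p[:,2]]
def unproj(c,uv,z):
    d=c['R'].T@np.array([(uv[0]-c['cx'])/K(c),(uv[1]-c['cy'])/K(c),1.]); o=-c['R'].T@c['t']
    return o+d*(z-o[2])/d[2]
E
python3 - <<'E'
from station import manip
from h import *
T=manip.get_calibration("top");S=manip.get_calibration("scene")
c1=lambda x,y:(345+x/6-.42,225+y/6-.42)
c2=lambda x,y:(190+x/5-.4,220+y/5-.4)
c3=lambda x,y:(250+x/3.8-.37,180+y/3.8-.37)
p=lambda n,v:print(n,np.round(v*1000,1))
p("dial T",unproj(T,c1(308,283),.072)); p("dial S",unproj(S,c3(159,105),.072))
for q in [(75,230),(362,66),(523,352),(228,505)]: p("corner",unproj(T,c1(*q),.06))
p("tab tip z98",unproj(T,c1(435,383),.098));p("tab in z98",unproj(T,c1(358,312),.098))
p("rk T",unproj(T,c2(175,368),.066)); p("rk S",unproj(S,c3(653,330),.066))
p("sk T",unproj(T,c2(347,410),.066)); p("sk S",unproj(S,c3(570,262),.066))
p("jar T",unproj(T,c2(653,363),.065)); p("jar S",unproj(S,c3(384,184),.065))
p("foam",unproj(T,c2(677,84),.05));p("mug",unproj(T,(248,192),.09))
E
```

```text
dial T [ 549.2 -162.8   72. ]
dial S [ 545.2 -159.7   72. ]
corner [572.2 -75.8  60. ]
corner [ 634.7 -188.8   60. ]
corner [ 522.9 -245.6   60. ]
corner [ 466.5 -131.    60. ]
tab tip z98 [ 508.8 -204.4   98. ]
tab in z98 [ 535.4 -177.1   98. ]
rk T [506.3 228.1  66. ]
rk S [510.1 235.1  66. ]
sk T [486.2 149.5  66. ]
sk S [488.6 157.4  66. ]
jar T [505.6  10.3  65. ]
jar S [502.7  13.3  65. ]
foam [637.3  -2.7  50. ]
mug [736.8 173.8  90. ]
```

arm_command(
  rows=[
    [[22, -55, 0], 0, 1],
    [[22, -55, 0], 0, 1],
    [[22, -55, 0], 0, 1],
    [[22, -55, 0], 0, 1],
    [[22, -55, 0], 0, 1],
    [[22, -55, 0], 0, 1],
    [[22, -55, 0], 0, 1],
    [[22, -55, 0], 0, 1],
    [[22, -55, 0], 0, 1],
    [[22, -55, 0], 0, 1],
    [[20, -50, 0], 0, 1],
    [[20, -50, 0], 0, 1],
  ],
  squeeze=20,
)

```text
t: 1.6
tcp_pos: [0.4567, -0.0586, 0.2421]
tool_rot: [0.16, 0.987, 0.0, -0.0]
force: [1.3, 0.4, -0.3]
finger_gap: -0.001
```

Run:
```python
from station import manip
import cv2
s=manip.sense(); print(s['t'],s['tcp_pos'],s['tool_rot'],s['q'],s['qd'],s['finger_gap'])
c=manip.get_calibration("wrist");print(c); cv2.imwrite("pics/w1.png",manip.snapshot("wrist"))
```

```text
1.6 [ 0.45666016 -0.05857053  0.24214303] [ 1.59629634e-01  9.87176951e-01  1.51005275e-04 -1.58269935e-04] [-3.71201675e-01  3.07476481e-01  1.83088191e+00  2.71586003e-04
  1.00360702e+00 -1.62151302e+00] [-0.74999707  0.26200466 -0.42881332  0.00288652  0.15927995 -0.74776102] -0.0010499804179753644
{'fovy': 63.39727080858592, 'cx': 326.007727270148, 'cy': 241.57776265691044, 'R': array([[ 3.14467814e-01,  9.49267899e-01,  6.71042397e-04],
       [ 9.14966631e-01, -3.03292856e-01,  2.66175709e-01],
       [ 2.52875578e-01, -8.30897120e-02, -9.63924292e-01]]), 't': array([-0.08674973, -0.47011556,  0.25746312])}
```

View pics/w1.png

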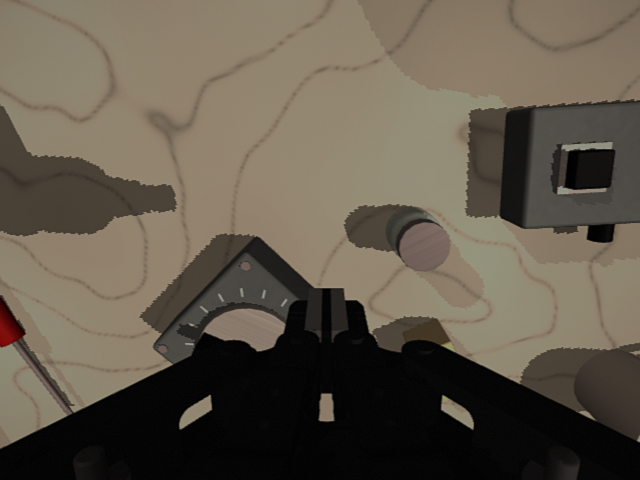

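The wrist view shows the dial unit partly hidden at (230,330) and the jar at (424,245). I'll rotate the tool so its x points from the tab to the axis, and hover on the tab's counter-clockwise side.

arm_command(
  rows=[
    [[9, -14, 0], -0.178, 1],
    [[9, -14, 0], -0.178, 1],
    [[9, -14, 0], -0.178, 1],
    [[9, -14, 0], -0.178, 1],
    [[9, -14, 0], -0.178, 1],
    [[9, -14, 0], -0.178, 1],
    [[9, -14, 0], -0.178, 1],
    [[9, -14, 0], -0.178, 1],
    [[9, -14, 0], -0.178, 1],
    [[9, -14, 0], -0.178, 1],
    [[4, -10, 0], -0.178, 1],
    [[0, 0, 0], 0, 1],
  ],
)

```text
t: 3.15
tcp_pos: [0.5504, -0.2069, 0.2418]
tool_rot: [0.908, 0.419, -0.0, -0.0]
force: [-0.1, 0.5, 0.1]
finger_gap: 0.001
```

arm_command(
  rows=[
    [[0, 0, 0], 0, 1],
    [[0, 0, 0], 0, 1],
  ],
)

```text
t: 3.4
tcp_pos: [0.5501, -0.206, 0.2422]
tool_rot: [0.908, 0.419, -0.0, -0.0]
force: [-0.4, -0.7, -0.2]
finger_gap: -0.001
```

Run:
```python
from station import manip
import cv2
s=manip.sense(); print(s['t'],s['tcp_pos'],s['tool_rot'],s['q'],s['qd'],s['force'])
c=manip.get_calibration("wrist");print(c); cv2.imwrite("pics/w2.png",manip.snapshot("wrist"))
```

```text
3.4 [ 0.55008476 -0.20603027  0.24223965] [ 9.07788679e-01  4.19427707e-01 -1.68589676e-04 -2.91028973e-04] [-5.48501828e-01  4.76980444e-01  1.52911095e+00  4.77482612e-05
  1.13617253e+00  1.56644720e-01] [-0.00134505 -0.00095846 -0.00420215 -0.00036958 -0.00262279  0.00562969] [-0.39017301 -0.74732563 -0.20166686]
{'fovy': 63.39727080858592, 'cx': 326.007727270148, 'cy': 241.57776265691044, 'R': array([[ 0.76194989, -0.64763372, -0.00171006],
       [-0.62369857, -0.73449599,  0.26742425],
       [-0.17444899, -0.20269732, -0.96357737]]), 't': array([-0.55299028,  0.15589731,  0.43178474])}
```

View pics/w2.png

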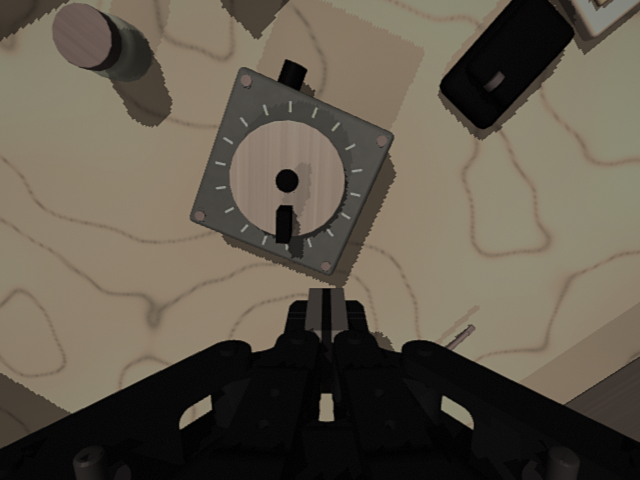

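Run:
```python
import cv2
a=cv2.imread("pics/w2.png")
a=cv2.convertScaleAbs(a,alpha=1.5,beta=10)
cv2.imwrite("pics/c4.png",cv2.resize(a[60:280,180:410],None,fx=2.6,fy=2.6,interpolation=cv2.INTER_CUBIC))
cv2.imwrite("pics/c5.png",cv2.resize(a[270:370,260:390],None,fx=5,fy=5,interpolation=cv2.INTER_CUBIC))
```

```text
(no output)
```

View pics/c4.png

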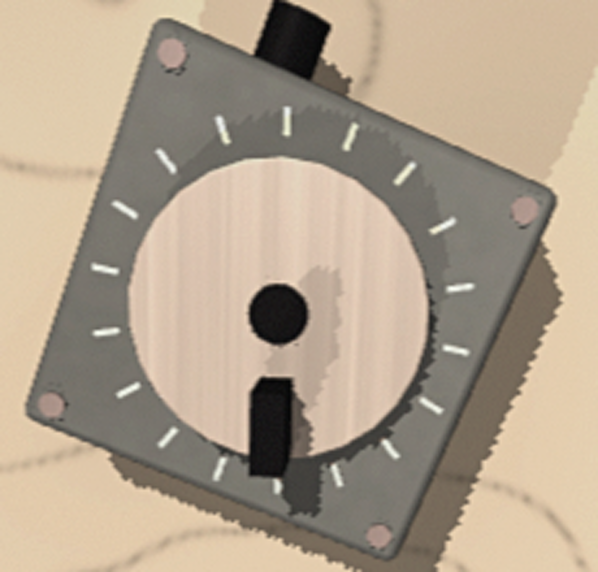

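View pics/c5.png

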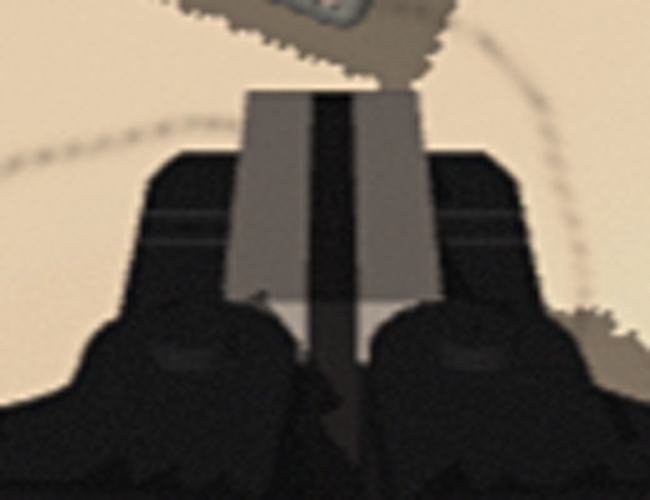

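Run:
```python
from station import manip
from h import *
from scipy.optimize import least_squares
from scipy.spatial.transform import Rotation as Ro
c=manip.get_calibration("wrist"); s=manip.sense()
R=Ro.from_quat(s['tool_rot']).as_matrix(); o=s['tcp_pos']
for y in(-29,-25,-17.5,-14.5,-9,9,14.5,17.5,25,29):
  print(y,[np.round((proj(c,o+R@np.array([11,y,z])/1000)[0]-[260,270])*5) for z in(11,0,-8,-20)])
u=lambda x,y:(180+(x+.5)/2.6-.5,60+(y+.5)/2.6-.5)
P=[unproj(c,u(*q),.060)*1000 for q in[(172,53),(525,210),(379,537),(50,404)]]
print("screws",np.round(P,1),np.mean(P,0))
d=unproj(c,u(279,306),.072)*1000;print("disc",d); print("hub",unproj(c,u(278,314),.072)*1000)
E1=P[1]-P[0];print("sides",np.linalg.norm(E1),np.linalg.norm(P[2]-P[1]),"edge hd",np.degrees(np.arctan2(E1[1],E1[0])))
tt=[unproj(c,u(*q),.098)*1000 for q in[(250,395),(249,475),(282,475),(290,395)]]
print("tabtop",np.round(tt,1))
```

```text
-29 [array([-51.,  54.]), array([-80., 109.]), array([-104.,  155.]), array([-145.,  234.])]
-25 [array([-0., 54.]), array([-25., 109.]), array([-46., 155.]), array([-82., 234.])]
-17.5 [array([96., 54.]), array([ 78., 110.]), array([ 63., 155.]), array([ 38., 235.])]
-14.5 [array([134.,  54.]), array([119., 110.]), array([107., 155.]), array([ 86., 235.])]
-9 [array([205.,  54.]), array([195., 110.]), array([187., 155.]), array([173., 235.])]
9 [array([435.,  55.]), array([443., 110.]), array([449., 156.]), array([460., 235.])]
14.5 [array([505.,  55.]), array([518., 110.]), array([529., 156.]), array([548., 235.])]
17.5 [array([544.,  55.]), array([560., 110.]), array([573., 156.]), array([596., 235.])]
25 [array([640.,  55.]), array([663., 110.]), array([682., 156.]), array([715., 235.])]
29 [array([691.,  55.]), array([718., 110.]), array([740., 156.]), array([779., 235.])]
screws [[ 572.9  -87.3   60. ]
 [ 623.4 -187.9   60. ]
 [ 522.8 -238.5   60. ]
 [ 472.3 -137.3   60. ]] [ 547.86736894 -162.74802873   60.        ]
disc [ 549.78888141 -161.12261376   72.        ]
hub [ 547.9882586  -162.68399715   72.        ]
sides 112.5105857919698 112.64005552829477 edge hd -63.33701129156564
tabtop [[ 531.1 -173.7   98. ]
 [ 515.4 -190.5   98. ]
 [ 522.5 -196.6   98. ]
 [ 539.6 -180.9   98. ]]
```

Fit: the dial axis is at (548,-162.5), with the unit yawed 26.7°. The screw spacing is square. The tab midpoint is at r=31 mm, heading -133°, which makes it stop -0.349. The pad tips and finger backs are visible in the crop. Next I'll descend on the push side, leaving about 8 mm of gap.

arm_command(
  rows=[
    [[-7, -2, -20], -0.049, 1],
    [[0, 0, -30], 0, 1],
    [[0, 0, -35], 0, 1],
    [[0, 0, -30], 0, 1],
    [[0, 0, -20], 0, 1],
    [[0, 0, -10], 0, 1],
    [[0, 0, -10], 0, 1],
    [[0, 0, 0], 0, 1],
    [[0, 0, 0], 0, 1],
  ],
)

```text
t: 4.58
tcp_pos: [0.5439, -0.2089, 0.088]
tool_rot: [0.918, 0.396, 0.0, 0.001]
force: [1.0, -0.6, 0.8]
finger_gap: -0.003
```

```bash
cat > look.py <<'E'
from station import manip
import cv2,sys,numpy as np
n=sys.argv[1]
s=manip.sense(); print(s['t'],np.round(s['tcp_pos']*1000,1),np.round(np.degrees(2*np.arctan2(s['tool_rot'][1],s['tool_rot'][0])),2),np.round(s['force'],1),np.abs(s['qd']).max())
a=manip.snapshot("wrist"); cv2.imwrite(f"pics/{n}.png",cv2.convertScaleAbs(a,alpha=1.5,beta=10))
E
python3 look.py w3
```

```text
4.575 [ 543.9 -208.9   88. ] 46.69 [ 1.  -0.6  0.8] 0.007112954876273593
```

View pics/w3.png

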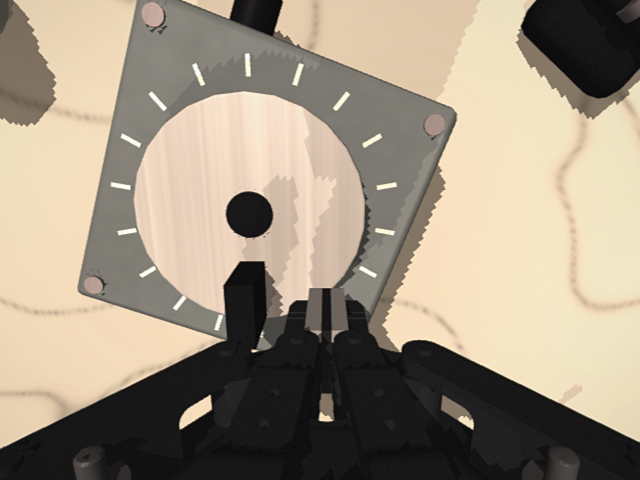

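The tab is clear to the left at (245,300). The finger stands on its counter-clockwise side at (325,310), parallel to it. Moving to near-contact.

arm_command(
  rows=[
    [[-3, 3, 0], 0, 1],
    [[-3, 2.5, 0], 0, 1],
    [[0, 0, 0], 0, 1],
    [[0, 0, 0], 0, 1],
  ],
)

```text
t: 5.12
tcp_pos: [0.5375, -0.2032, 0.0874]
tool_rot: [0.918, 0.396, 0.0, 0.0]
force: [0.1, 0.5, -0.1]
finger_gap: 0.001
```

```bash
python3 look.py w4
python3 - <<'E'
import cv2
a=cv2.imread("pics/w4.png");cv2.imwrite("pics/c6.png",cv2.resize(a[180:400,200:400],None,fx=2.7,fy=2.7))
E
```

```text
5.125 [ 537.5 -203.2   87.4] 46.69 [ 0.1  0.5 -0.1] 0.003944344091495178
```

View pics/c6.png

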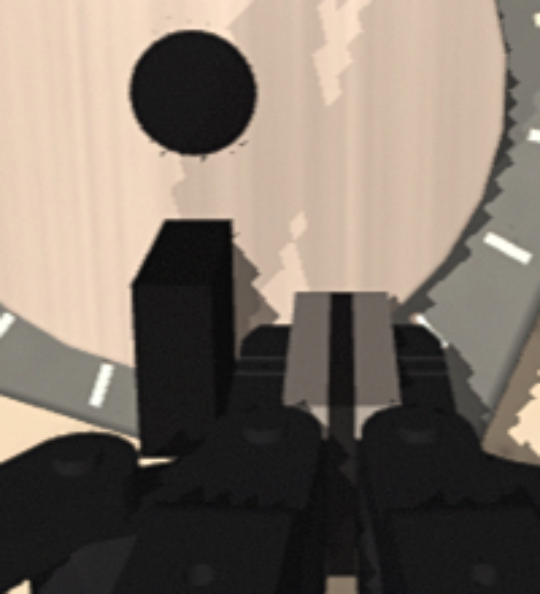

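Run:
```python
import numpy as np
C=np.array([548,-162.5]); p=np.array([537,-203.5]); r=p-C
cum=np.zeros(2)
for k in range(1,27):
  a=-np.radians(3*k); q=np.array([[np.cos(a),-np.sin(a)],[np.sin(a),np.cos(a)]])@r
  d=np.round(q-r-cum,1); cum+=d; print(3*k,d,np.round(C+q,1))
```

```text
3 [-2.1  0.6] [ 534.9 -202.9]
6 [-2.1  0.8] [ 532.8 -202.1]
9 [-2.1  0.8] [ 530.7 -201.3]
12 [-2.  1.] [ 528.7 -200.3]
15 [-1.9  1. ] [ 526.8 -199.3]
18 [-1.9  1.2] [ 524.9 -198.1]
21 [-1.9  1.3] [ 523.  -196.8]
24 [-1.7  1.3] [ 521.3 -195.5]
27 [-1.7  1.5] [ 519.6 -194. ]
30 [-1.6  1.5] [ 518.  -192.5]
33 [-1.6  1.6] [ 516.4 -190.9]
36 [-1.4  1.7] [ 515.  -189.2]
39 [-1.4  1.8] [ 513.6 -187.4]
42 [-1.2  1.8] [ 512.4 -185.6]
45 [-1.2  1.9] [ 511.2 -183.7]
48 [-1.   1.9] [ 510.2 -181.8]
51 [-1.  2.] [ 509.2 -179.8]
54 [-0.8  2.1] [ 508.4 -177.7]
57 [-0.8  2.1] [ 507.6 -175.6]
60 [-0.6  2.1] [ 507.  -173.5]
63 [-0.5  2.2] [ 506.5 -171.3]
66 [-0.4  2.2] [ 506.1 -169.1]
69 [-0.3  2.2] [ 505.8 -166.9]
72 [-0.2  2.2] [ 505.6 -164.7]
75 [-0.   2.2] [ 505.6 -162.5]
78 [0.  2.2] [ 505.6 -160.3]
```

First click: 15° of finger sweep (halfway is 10°). Then a look.

arm_command(
  rows=[
    [[-2.1, 0.6, 0], -0.0524, 1],
    [[-2.1, 0.8, 0], -0.0524, 1],
    [[-2.1, 0.8, 0], -0.0524, 1],
    [[-2.0, 1.0, 0], -0.0524, 1],
    [[-1.9, 1.0, 0], -0.0524, 1],
    [[0, 0, 0], 0, 1],
    [[0, 0, 0], 0, 1],
  ],
)

```text
t: 6.05
tcp_pos: [0.5275, -0.1994, 0.0874]
tool_rot: [0.962, 0.273, 0.0, 0.0]
force: [0.5, -2.1, 0.6]
finger_gap: 0.004
```

```bash
python3 look.py w5
```

```text
6.05 [ 527.5 -199.4   87.4] 31.7 [ 0.5 -2.1  0.6] 0.009139353057162625
```

View pics/w5.png

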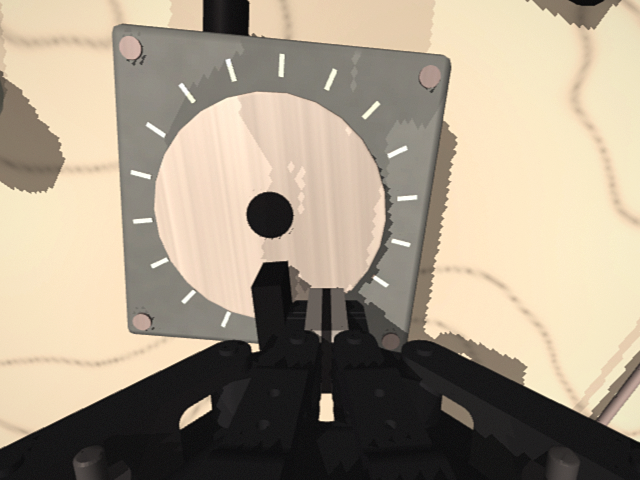

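```bash
cat > tab.py <<'E'
# overlay tab-top rectangle for candidate clicks on given pic (arm still)
from station import manip
from h import *
import cv2,sys
n=sys.argv[1]; ks=[float(k) for k in sys.argv[2:]]
c=manip.get_calibration("wrist"); a=cv2.imread(f"pics/{n}.png"); C=np.array([548,-162.5])
for k,col in zip(ks,[(0,0,255),(0,200,0),(255,0,0)]):
  h=np.radians(-133.3-20*k); u=np.array([np.cos(h),np.sin(h)]); v=np.array([u[1],-u[0]])
  for z in(98,72):
    P=[np.r_[C+r*u+w*v,z]/1000 for r,w in((19,-5),(19,5),(43,5),(43,-5))]
    cv2.polylines(a,[np.round(proj(c,P)*8).astype(int)],True,col,1,cv2.LINE_AA,3)
cv2.imwrite(f"pics/{n}o.png",cv2.resize(a[140:380,150:450],None,fx=2.4,fy=2.4,interpolation=cv2.INTER_CUBIC))
E
python3 tab.py w5 1 0.75
```

```text
(no output)
```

View pics/w5o.png

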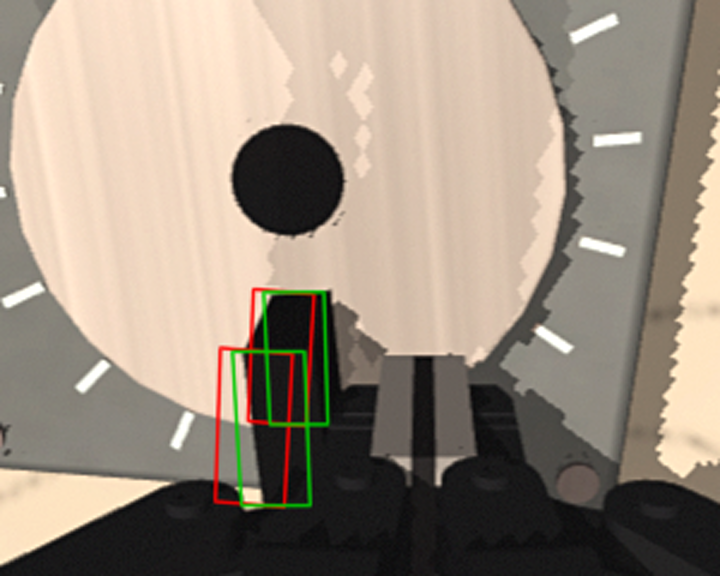

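The overlay puts the tab near 0.5 click (about 9.5°) at 15° of sweep, so the finger trails it by about 5–6°. It's about to snap; one more 3° row.

arm_command(
  rows=[
    [[-1.9, 1.2, 0], -0.0524, 1],
    [[0, 0, 0], 0, 1],
    [[0, 0, 0], 0, 1],
    [[0, 0, 0], 0, 1],
  ],
)

```text
t: 6.6
tcp_pos: [0.5251, -0.1975, 0.0872]
tool_rot: [0.969, 0.248, -0.0, -0.0]
force: [1.6, -0.3, 0.3]
finger_gap: 0.004
```

```bash
python3 look.py w6; python3 tab.py w6 1 0.5
```

```text
6.6 [ 525.1 -197.5   87.2] 28.7 [ 1.6 -0.3  0.3] 0.0041777507242682504
```

View pics/w6o.png

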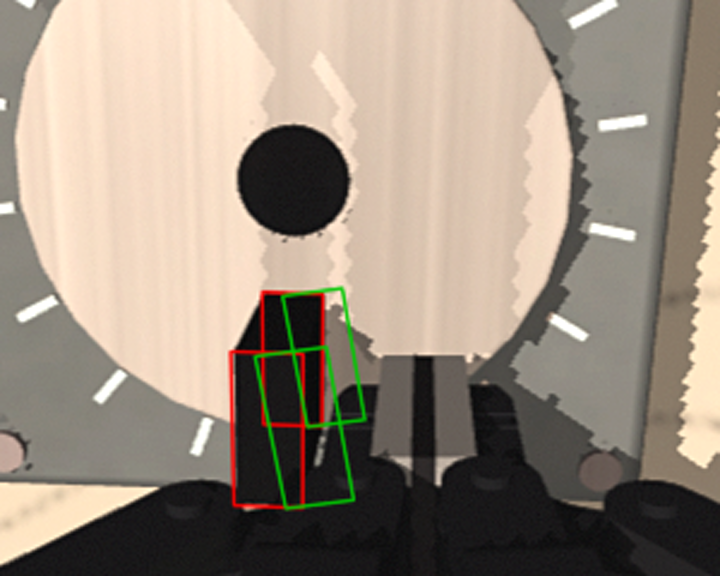

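The tab snapped to exactly click 1 (the red overlay matches). On to click 2, sweep 39°.

arm_command(
  rows=[
    [[-1.9, 1.3, 0], -0.0524, 1],
    [[-1.7, 1.3, 0], -0.0524, 1],
    [[-1.7, 1.5, 0], -0.0524, 1],
    [[-1.6, 1.5, 0], -0.0524, 1],
    [[-1.6, 1.6, 0], -0.0524, 1],
    [[-1.4, 1.7, 0], -0.0524, 1],
    [[-1.4, 1.8, 0], -0.0524, 1],
    [[0, 0, 0], 0, 1],
    [[0, 0, 0], 0, 1],
    [[0, 0, 0], 0, 1],
  ],
)

```text
t: 7.9
tcp_pos: [0.5141, -0.187, 0.0873]
tool_rot: [0.998, 0.067, 0.0, -0.0]
force: [0.5, -0.0, 0.2]
finger_gap: 0.003
```

```bash
python3 look.py w7; python3 tab.py w7 2 1.7
```

```text
7.9 [ 514.1 -187.    87.3] 7.68 [ 0.5 -0.   0.2] 0.003386104202237484
```

View pics/w7o.png

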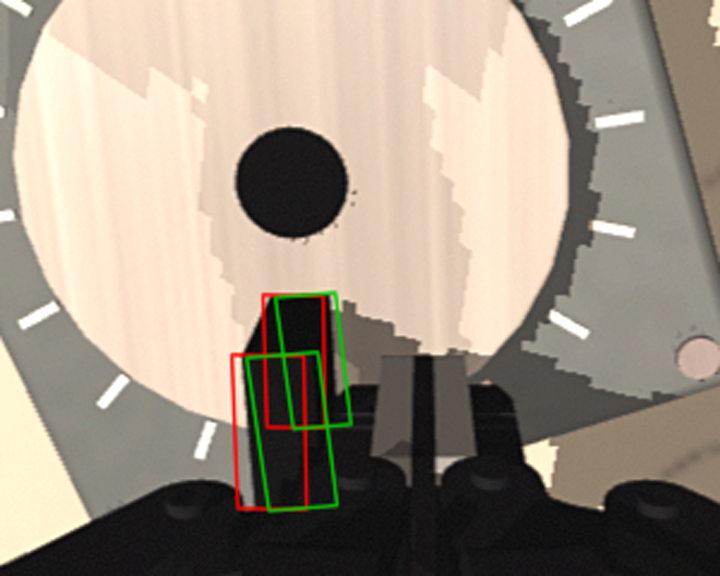

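The tab is at click 2, to within about 2°. Next is click 3, sweep 57°.

arm_command(
  rows=[
    [[-1.2, 1.8, 0], -0.0524, 1],
    [[-1.2, 1.9, 0], -0.0524, 1],
    [[-1.0, 1.9, 0], -0.0524, 1],
    [[-1.0, 2.0, 0], -0.0524, 1],
    [[-0.8, 2.1, 0], -0.0524, 1],
    [[-0.8, 2.1, 0], -0.0524, 1],
    [[0, 0, 0], 0, 1],
    [[0, 0, 0], 0, 1],
    [[0, 0, 0], 0, 1],
  ],
)

```text
t: 9.07
tcp_pos: [0.5081, -0.1752, 0.0873]
tool_rot: [0.996, -0.09, 0.0, -0.0]
force: [-0.5, -0.2, 0.1]
finger_gap: 0.001
```

```bash
python3 look.py w8; python3 tab.py w8 3 2.6
```

```text
9.075 [ 508.1 -175.2   87.3] -10.33 [-0.5 -0.2  0.1] 0.0028388032556456565
```

View pics/w8o.png

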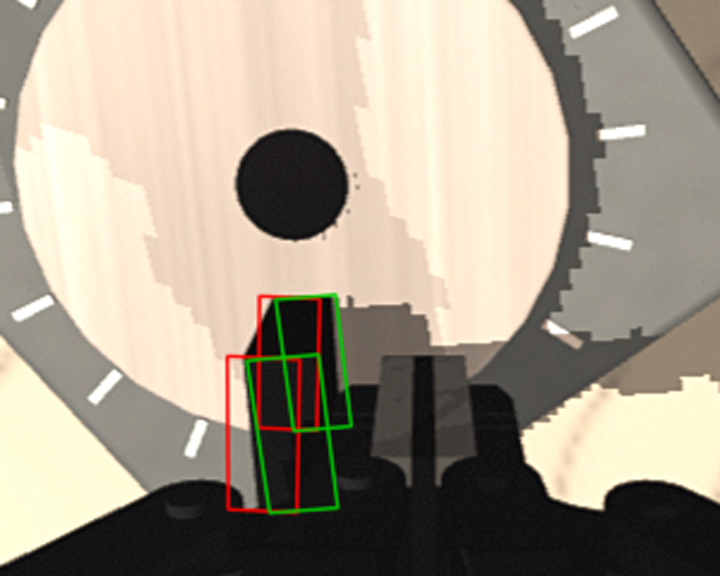

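```bash
cat > ov.py <<'E'
from station import manip
from h import *
import cv2,sys
n=sys.argv[1]
c=manip.get_calibration("wrist"); a=cv2.imread(f"pics/{n}.png"); C=np.array([548,-162.5])
t=np.linspace(0,2*np.pi,60)
def pl(P,col): cv2.polylines(a,[np.round(proj(c,np.array(P)/1000)*8).astype(int)],True,col,1,cv2.LINE_AA,3)
pl(np.c_[C[0]+45*np.cos(t),C[1]+45*np.sin(t),72+0*t],(0,0,255))
psi=np.radians(26.7); 
for L,z in((65,60),): pl([np.r_[C+L*np.array([np.cos(psi+b)-np.sin(psi+b)*0,np.sin(psi+b)])*2**.5,z] for b in np.radians([45,135,225,315])],(0,200,0))
pl(np.c_[C[0]+8.5*np.cos(t),C[1]+8.5*np.sin(t),72+0*t],(255,0,0))
cv2.imwrite(f"pics/{n}v.png",a)
E
python3 ov.py w8
```

```text
(no output)
```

View pics/w8v.png

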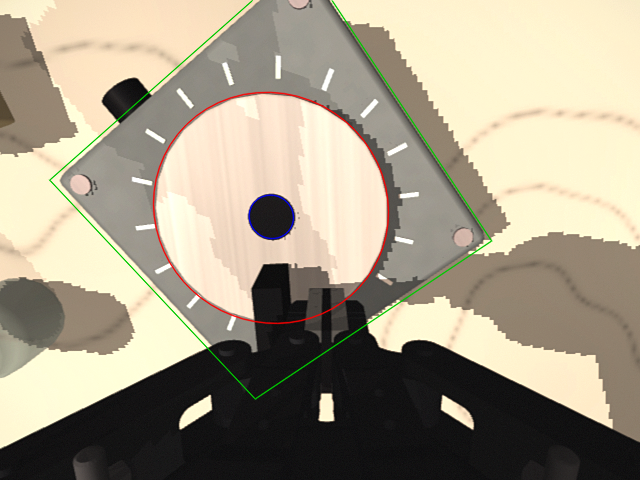

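The model fits the hub, disc and housing well, so the tab really is at about 2.7 clicks. It may still be creeping, so I'll wait and look again.

arm_command(
  rows=[
    [[0, 0, 0], 0, 1],
    [[0, 0, 0], 0, 1],
    [[0, 0, 0], 0, 1],
    [[0, 0, 0], 0, 1],
  ],
)

```text
t: 9.62
tcp_pos: [0.508, -0.1753, 0.0873]
tool_rot: [0.996, -0.09, -0.0, -0.0]
force: [0.3, 0.5, -0.7]
finger_gap: -0.0
```

```bash
python3 look.py w9; python3 tab.py w9 3 2.6
python3 - <<'E'
import cv2
a=cv2.imread("pics/w9.png");cv2.imwrite("pics/c9.png",cv2.convertScaleAbs(cv2.resize(a[250:370,230:350],None,fx=5,fy=5,interpolation=cv2.INTER_CUBIC),alpha=1.8,beta=10))
E
```

```text
9.625 [ 508.  -175.3   87.3] -10.36 [ 0.3  0.5 -0.7] 0.001987245051607427
```

View pics/w9o.png

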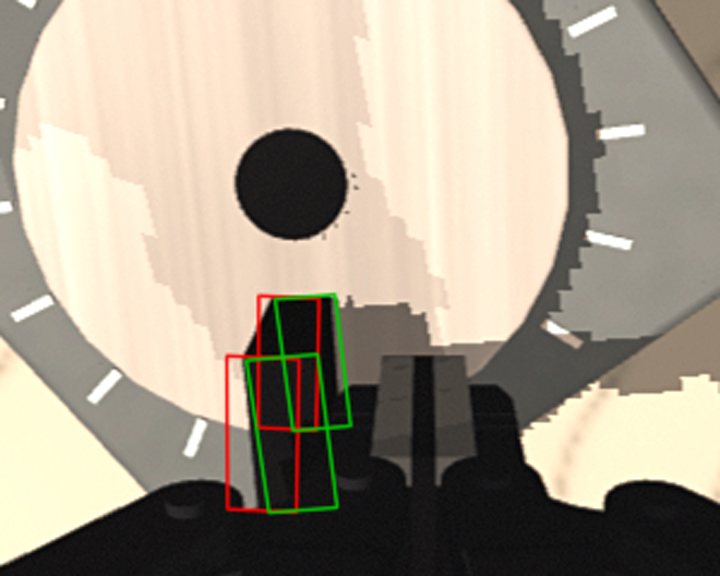

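View pics/c9.png

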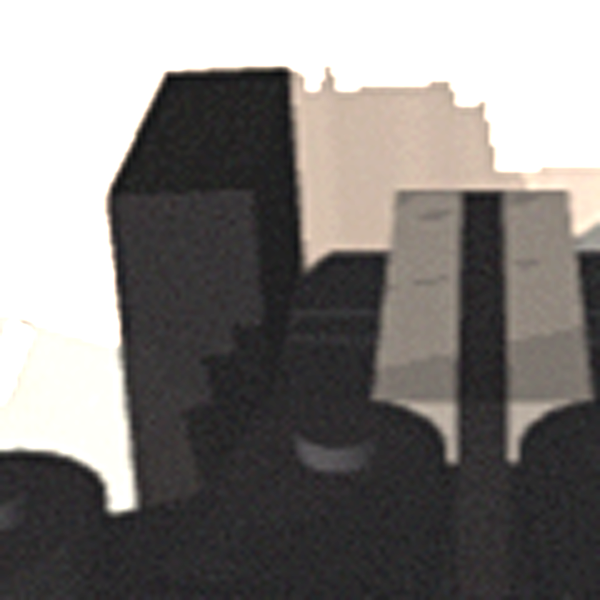

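The tab hasn't changed and the force is about 0. I'll back the finger off 6° to see where the tab rests when free.

arm_command(
  rows=[
    [[0.8, -2.1, 0], 0.0524, 1],
    [[0.8, -2.1, 0], 0.0524, 1],
    [[0, 0, 0], 0, 1],
    [[0, 0, 0], 0, 1],
  ],
)

```text
t: 10.18
tcp_pos: [0.5096, -0.1794, 0.0873]
tool_rot: [0.999, -0.038, -0.0, -0.0]
force: [-0.5, -0.1, -0.6]
finger_gap: -0.002
```

```bash
python3 look.py w10; python3 tab.py w10 3 2.8
```

```text
10.175 [ 509.6 -179.4   87.3] -4.4 [-0.5 -0.1 -0.6] 0.0021963735680933247
```

View pics/w10o.png

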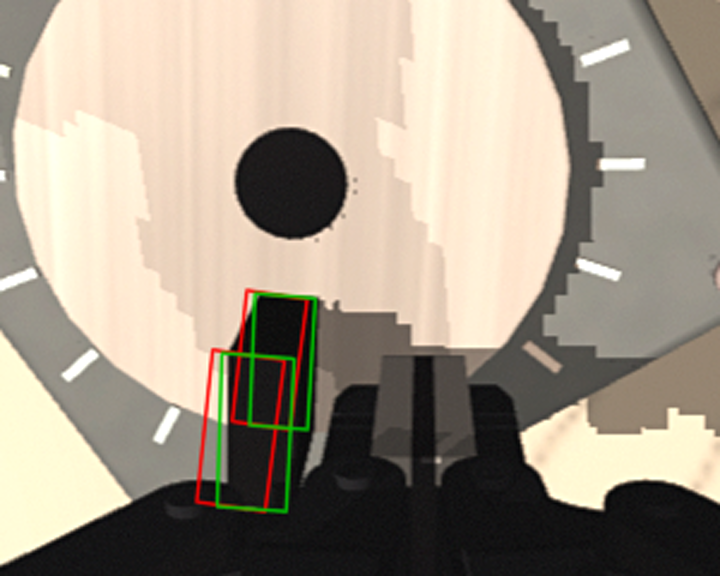

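Run:
```python
from station import manip
from h import *
c=manip.get_calibration("wrist"); C=np.array([548,-162.5])
f=lambda x,y,z:unproj(c,(150+(x+.5)/2.4-.5,140+(y+.5)/2.4-.5),z)[:2]*1000-C
hd=lambda v:(np.round(np.degrees(np.arctan2(v[1],v[0]))%360,1),np.round(np.hypot(*v),1))
for q in[(165,425),(80,365),(18,280),(605,52),(622,164),(598,269),(543,357)]: print("tick",hd(f(*q,60)))
for q in[(230,352),(294,354),(228,495)]: print("top",np.round(f(*q,98),1),hd(f(*q,98)))
for q in[(254,295),(316,297),(300,480)]: print("bot",np.round(f(*q,72),1),hd(f(*q,72)))
for k in(2.7,3): 
  h=np.radians(-133.3-20*k);u=np.array([np.cos(h),np.sin(h)]);v=np.array([u[1],-u[0]])
  print(k,np.degrees(h)%360,"inL",19*u+5*v,"inR",19*u-5*v)
```

```text
tick (np.float64(324.3), np.float64(34991.3))
tick (np.float64(312.5), np.float64(34725.1))
tick (np.float64(300.7), np.float64(33375.1))
tick (np.float64(65.8), np.float64(12097.6))
tick (np.float64(44.4), np.float64(17086.1))
tick (np.float64(28.0), np.float64(21771.4))
tick (np.float64(14.0), np.float64(26045.7))
top [ 38061.3 -24767.6] (np.float64(326.9), np.float64(45410.4))
top [ 38844.7 -17617. ] (np.float64(335.6), np.float64(42652.9))
top [ 55961.1 -27370. ] (np.float64(333.9), np.float64(62295.7))
bot [ 23170.8 -15595.6] (np.float64(326.1), np.float64(27930.5))
bot [ 23721.  -10597.7] (np.float64(335.9), np.float64(25980.8))
bot [ 40118.8 -13736.1] (np.float64(341.1), np.float64(42405.2))
2.7 172.7 inL [-18.21067137   7.37369978] inR [-19.48131745  -2.54524465]
3 166.7 inL [-17.3401499    9.23683937] inR [-19.64064727  -0.49494936]
```

Unit slip (mm vs m); fixing it.

Run:
```python
from station import manip
from h import *
c=manip.get_calibration("wrist"); C=np.array([548,-162.5])
f=lambda x,y,z:unproj(c,(150+(x+.5)/2.4-.5,140+(y+.5)/2.4-.5),z/1000)[:2]*1000-C
hd=lambda v:(np.round(np.degrees(np.arctan2(v[1],v[0]))%360,1),np.round(np.hypot(*v),1))
for q in[(165,425),(80,365),(18,280),(605,52),(622,164),(598,269),(543,357)]: print("tick",hd(f(*q,60)))
for q in[(230,352),(294,354),(228,495)]: print("top",np.round(f(*q,98),1),hd(f(*q,98)))
for q in[(254,295),(316,297),(300,480)]: print("bot",np.round(f(*q,72),1),hd(f(*q,72)))
```

```text
tick (np.float64(146.7), np.float64(55.4))
tick (np.float64(126.9), np.float64(55.2))
tick (np.float64(107.2), np.float64(54.8))
tick (np.float64(286.6), np.float64(55.3))
tick (np.float64(266.6), np.float64(55.5))
tick (np.float64(246.6), np.float64(55.4))
tick (np.float64(226.7), np.float64(55.5))
top [-17.9   6.8] (np.float64(159.2), np.float64(19.2))
top [-18.9  -2. ] (np.float64(186.0), np.float64(19.0))
top [-40.  10.] (np.float64(165.9), np.float64(41.2))
bot [-18.3   8.1] (np.float64(156.1), np.float64(20.0))
bot [-19.4  -2.1] (np.float64(186.1), np.float64(19.5))
bot [-52.9   4.3] (np.float64(175.3), np.float64(53.1))
```

Ticks land exactly at 226.7-20k. The tab, now free, is at 171.9°, so 54.8° from its start and short of the 60° stop. Waiting to see whether it creeps.

arm_command(
  rows=[
    [[0, 0, 0], 0, 1],
    [[0, 0, 0], 0, 1],
    [[0, 0, 0], 0, 1],
    [[0, 0, 0], 0, 1],
    [[0, 0, 0], 0, 1],
    [[0, 0, 0], 0, 1],
    [[0, 0, 0], 0, 1],
    [[0, 0, 0], 0, 1],
  ],
)

```text
t: 11.22
tcp_pos: [0.5096, -0.1795, 0.0873]
tool_rot: [0.999, -0.038, 0.0, -0.0]
force: [-0.4, 0.7, 0.2]
finger_gap: 0.001
```

```bash
python3 look.py w11
python3 - <<'E'
import cv2,numpy as np
a=cv2.imread("pics/w10.png");b=cv2.imread("pics/w11.png")
d=cv2.absdiff(a,b).max(2);d=cv2.GaussianBlur(d,(5,5),0); print((d>25).sum(), d[230:380,230:300].max(),d[230:380,230:300].mean())
E
python3 tab.py w11 3 2.74
```

```text
11.225 [ 509.6 -179.5   87.3] -4.35 [-0.4  0.7  0.2] 0.0024395269855467753
739 52 3.352190476190476
```

View pics/w11o.png

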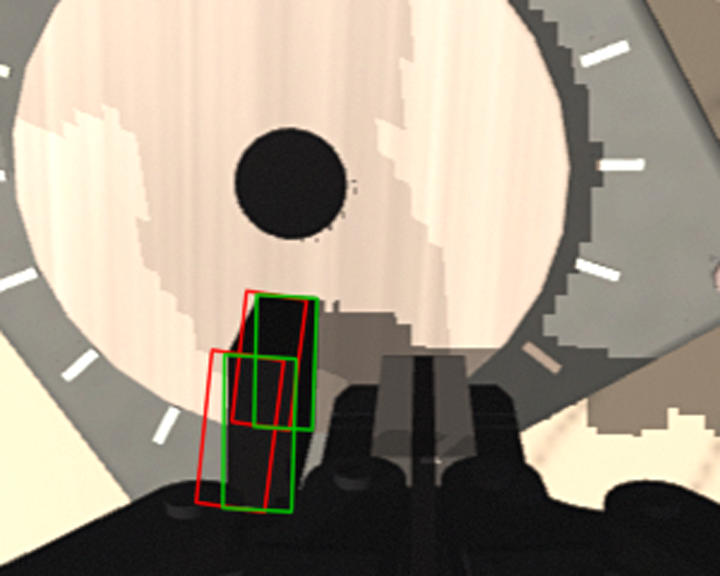

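The tab rests by friction at about 55–56°. That's well past the 50° halfway point and held in click 3. I'll push on for click 4, to sweep 75°, then look.

arm_command(
  rows=[
    [[-0.8, 2.1, 0], -0.0524, 1],
    [[-0.8, 2.1, 0], -0.0524, 1],
    [[-0.6, 2.1, 0], -0.0524, 1],
    [[-0.5, 2.2, 0], -0.0524, 1],
    [[-0.4, 2.2, 0], -0.0524, 1],
    [[-0.3, 2.2, 0], -0.0524, 1],
    [[-0.2, 2.2, 0], -0.0524, 1],
    [[0, 2.2, 0], -0.0524, 1],
    [[0, 0, 0], 0, 1],
    [[0, 0, 0], 0, 1],
    [[0, 0, 0], 0, 1],
  ],
)

```text
t: 12.65
tcp_pos: [0.5061, -0.1621, 0.0873]
tool_rot: [0.97, -0.245, 0.0, -0.0]
force: [-0.1, -0.6, 0.3]
finger_gap: 0.002
```

```bash
python3 look.py w12; python3 tab.py w12 4 3.7
```

```text
12.65 [ 506.1 -162.1   87.3] -28.35 [-0.1 -0.6  0.3] 0.0019682718709069604
```

View pics/w12o.png

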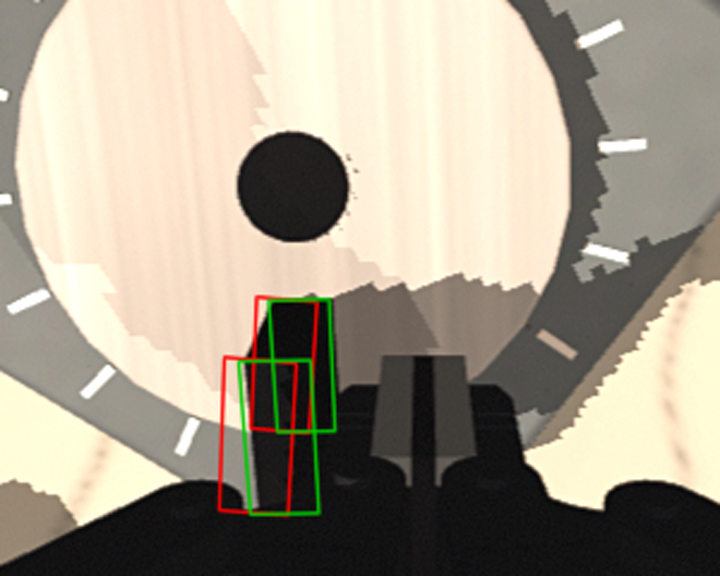

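The tab is at about 3.65 clicks (73°). I'll nudge 5° further, slowly, to bring it to about 78°.

arm_command(
  rows=[
    [[0, 1.1, 0], -0.026, 1],
    [[0, 1.1, 0], -0.026, 1],
    [[0.1, 0.7, 0], -0.0175, 1],
    [[0.1, 0.7, 0], -0.0175, 1],
    [[0, 0, 0], 0, 1],
    [[0, 0, 0], 0, 1],
    [[0, 0, 0], 0, 1],
  ],
)

```text
t: 13.58
tcp_pos: [0.5062, -0.1586, 0.0873]
tool_rot: [0.958, -0.287, -0.0, -0.0]
force: [0.7, 0.7, 0.1]
finger_gap: -0.002
```

```bash
python3 look.py w13; python3 tab.py w13 4 3.7
```

```text
13.575 [ 506.2 -158.6   87.3] -33.36 [0.7 0.7 0.1] 0.0006832218356709504
```

View pics/w13o.png

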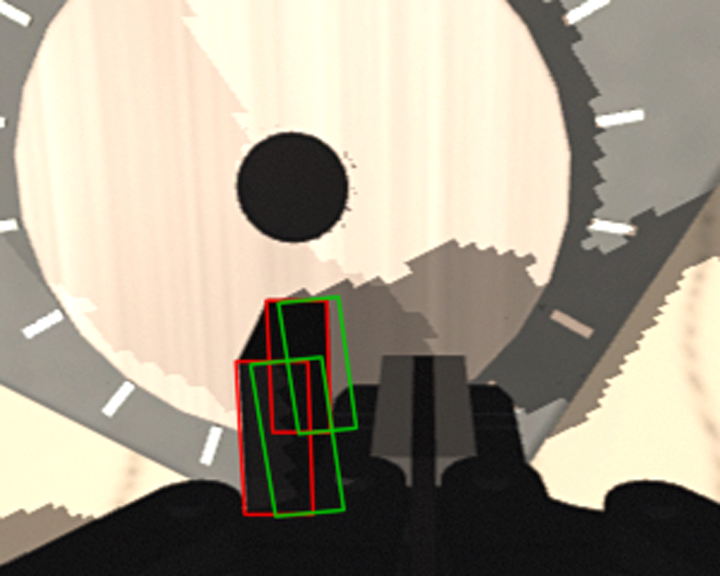

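The tab is now at click 4 (the red overlay coincides). Backing straight away from the tab, then up.

arm_command(
  rows=[
    [[-2, -3, 0], 0, 1],
    [[-3, -4, 0], 0, 1],
    [[0, 0, 0], 0, 1],
    [[0, 0, 20], 0, 1],
    [[0, 0, 35], 0, 1],
    [[0, 0, 35], 0, 1],
    [[0, 0, 30], 0, 1],
    [[0, 0, 20], 0, 1],
    [[0, 0, 0], 0, 1],
    [[0, 0, 0], 0, 1],
  ],
)

```text
t: 14.88
tcp_pos: [0.5006, -0.1653, 0.2265]
tool_rot: [0.958, -0.287, -0.001, -0.0]
force: [0.1, -1.0, -0.6]
finger_gap: -0.003
```

```bash
python3 look.py w14; python3 tab.py w14 4 3.7
```

```text
14.875 [ 500.6 -165.3  226.5] -33.36 [ 0.1 -1.  -0.6] 0.013081622848995389
```

View pics/w14o.png

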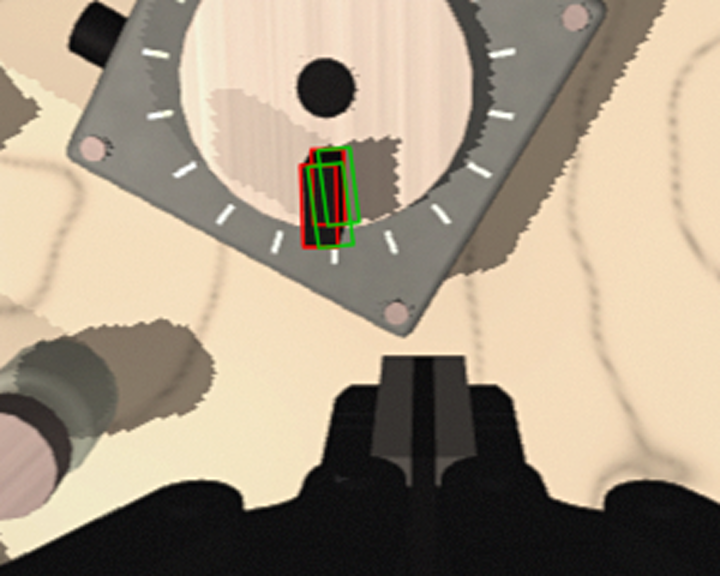

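The dial is at click 4 with the finger clear. Now moving above the round key.

arm_command(
  rows=[
    [[0, 49, 0], 0, 1],
    [[0, 49, 0], 0, 1],
    [[0, 49, 0], 0, 1],
    [[0, 49, 0], 0, 1],
    [[0, 49, 0], 0, 1],
    [[0, 49, 0], 0, 1],
    [[0, 49, 0], 0, 1],
    [[5, 51, 0], 0, 1],
    [[0, 0, 0], 0, 1],
    [[0, 0, 0], 0, 1],
  ],
)

```text
t: 16.18
tcp_pos: [0.5054, 0.228, 0.2261]
tool_rot: [0.958, -0.287, -0.001, 0.001]
force: [0.6, 0.1, -0.3]
finger_gap: -0.003
```

```bash
python3 look.py w15
```

```text
16.175 [505.4 228.  226.1] -33.32 [ 0.6  0.1 -0.3] 0.02674667244016286
```

View pics/w15.png

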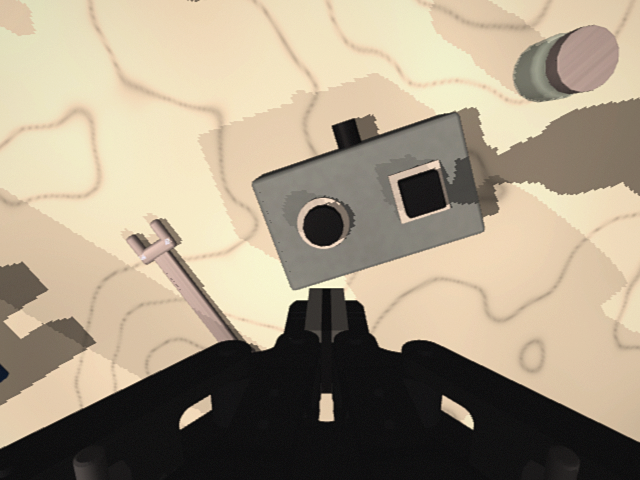

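The wrist view shows the round key top at about (323,225) and the square key at (422,194).

Run:
```python
from station import manip
from h import *
c=manip.get_calibration("wrist")
print(unproj(c,(323,225),.066)*1000,unproj(c,(422,194),.066)*1000)
```

```text
[506.14136276 227.78596633  66.        ] [485.10592681 152.2836449   66.        ]
```

Key at (506.1, 227.8), agreeing with the top camera. The TCP is over it; descending.

arm_command(
  rows=[
    [[0.5, 0, -30], 0, 1],
    [[0, 0, -35], 0, 1],
    [[0, 0, -35], 0, 1],
    [[0, 0, -25], 0, 1],
    [[0, 0, -12], 0, 1],
    [[0, 0, -5], 0, 1],
    [[0, 0, 0], 0, 1],
    [[0, 0, 0], 0, 1],
  ],
)

```text
t: 17.23
tcp_pos: [0.5074, 0.2285, 0.0862]
tool_rot: [0.958, -0.287, 0.001, -0.0]
force: [0.9, -0.0, 0.6]
finger_gap: 0.001
```

arm_command(
  rows=[
    [[0, 0, -3], 0, 1],
    [[0, 0, -3], 0, 1],
    [[0, 0, -2], 0, 1],
    [[0, 0, 0], 0, 1],
    [[0, 0, 0], 0, 1],
  ],
)

```text
t: 17.85
tcp_pos: [0.5067, 0.2284, 0.0773]
tool_rot: [0.958, -0.287, -0.0, 0.0]
force: [0.1, -0.8, -0.6]
finger_gap: 0.002
```

arm_command(
  rows=[
    [[0, 0, -2], 0, 1],
    [[0, 0, -1.5], 0, 1],
    [[0, 0, 0], 0, 1],
    [[0, 0, 0], 0, 1],
  ],
)

```text
t: 18.35
tcp_pos: [0.5068, 0.2284, 0.074]
tool_rot: [0.958, -0.287, 0.0, -0.0]
force: [-0.4, -0.5, 3.0]
finger_gap: 0.0
```

```bash
python3 look.py w16
```

```text
18.35 [506.8 228.4  74. ] -33.36 [-0.4 -0.5  3. ] 0.001148912564239166
```

View pics/w16.png

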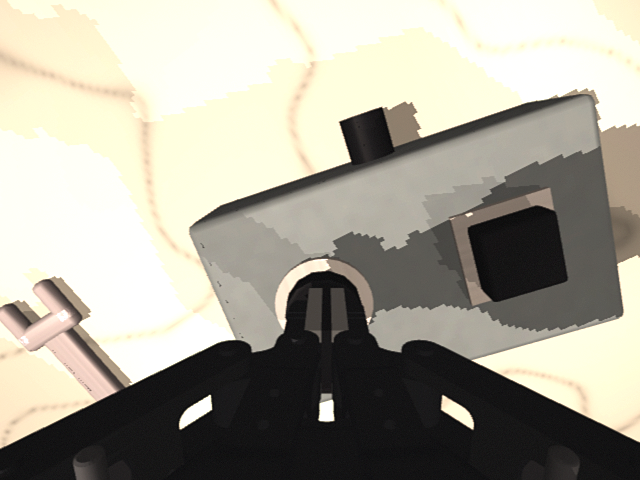

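The finger is on the round key with 3.0 N (about 3 mm down). Pushing to the bottom.

arm_command(
  rows=[
    [[0, 0, -1.5], 0, 1],
    [[0, 0, -1.3], 0, 1],
    [[0, 0, 0], 0, 1],
    [[0, 0, 0], 0, 1],
  ],
)

```text
t: 18.9
tcp_pos: [0.5068, 0.2284, 0.0711]
tool_rot: [0.958, -0.287, 0.0, -0.0]
force: [-0.6, 0.5, 4.4]
finger_gap: -0.001
```

arm_command(
  rows=[
    [[0, 0, -0.7], 0, 1],
    [[0, 0, 0], 0, 1],
    [[0, 0, 0], 0, 1],
  ],
)

```text
t: 19.27
tcp_pos: [0.5068, 0.2284, 0.071]
tool_rot: [0.958, -0.287, 0.0, -0.0]
force: [-1.3, 0.4, 8.5]
finger_gap: 0.004
```

The key has bottomed: the force jumped to 8.5 N and z stopped at 71.0 mm, so the tip is at 60 mm. Now retracting.

arm_command(
  rows=[
    [[0, 0, 3], 0, 1],
    [[0, 0, 5], 0, 1],
    [[0, 0, 10], 0, 1],
    [[0, 0, 30], 0, 1],
    [[0, 0, 40], 0, 1],
    [[0, 0, 40], 0, 1],
    [[0, 0, 30], 0, 1],
    [[0, 0, 0], 0, 1],
    [[0, 0, 0], 0, 1],
    [[0, 0, 0], 0, 1],
  ],
)

```text
t: 20.52
tcp_pos: [0.5057, 0.2281, 0.2267]
tool_rot: [0.958, -0.287, -0.002, 0.001]
force: [-0.5, -0.1, -0.8]
finger_gap: 0.0
```

```bash
python3 look.py w17
python3 - <<'E'
from station import manip
import cv2
b=manip.snapshot("top");cv2.imwrite("pics/top1.png",b)
s=manip.snapshot("scene");cv2.imwrite("pics/scene1.png",s)
a=cv2.imread("pics/top0.png")
cv2.imwrite("pics/tcmp.png",cv2.vconcat([a[110:350,150:540],b[110:350,150:540]]))
E
```

```text
20.525 [505.7 228.1 226.7] -33.37 [-0.5 -0.1 -0.8] 0.003543278172789147
```

View pics/w17.png

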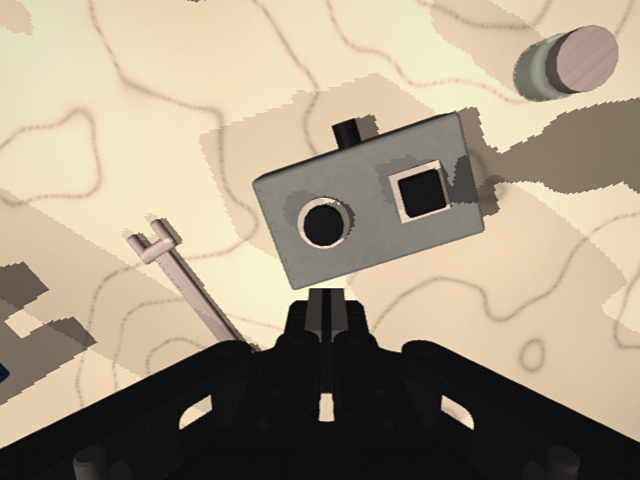

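View pics/tcmp.png

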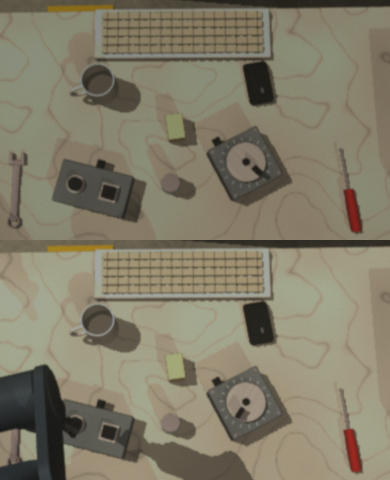

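View pics/scene1.png

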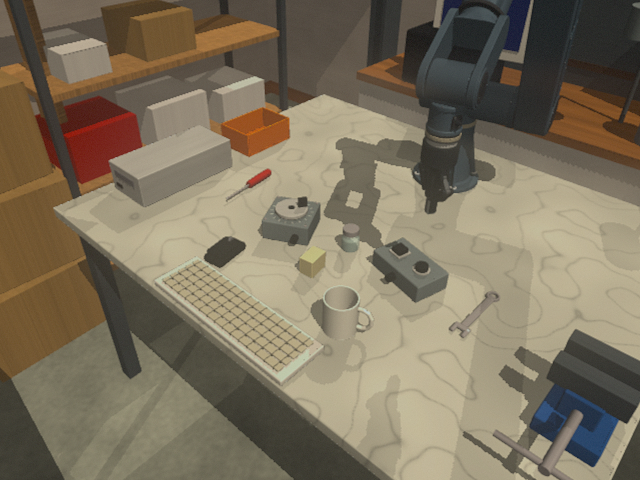

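All loose things are in place and both keys look the same as before the press. The dial is at four clicks and the arm is clear. Handing in.

```bash
python3 -c "
from station import manip
print(manip.sign_off())"
```

```text
the job is handed in; nothing more can be done
None
```

I pushed the dial's tab four clicks clockwise, pushed the round key to the bottom and released it, then handed the job in at about 20.7 s. The sign-off gives no verdict.

- **Dial:** I used the shut fingertips on the tab's -y face only, in small steps. With the finger away, the overlay of the tab's outline matched click 4, within about 1–2° of 80° from the start.
- **Round key:** It stopped with the fingertip at 60 mm and 8.5 N, which is its full 6 mm. After release it looked as it had before the press.
- **Rest of the bench:** The square key was never touched, and no loose thing visibly moved in the before-and-after pictures. In the last top view the arm hid the wrench, but the scene view showed it in place.
- **Arm:** It ended about 15 cm above the keys, touching nothing.

Two checks disagreed:
- **Snapping:** The dial did not always snap fully into its stops. In click 3 it stayed at about 55° instead of 60° with the finger backed off, and in click 4 it stopped at about 73°, so I nudged it on to about 80°.
- **Scene camera:** Its first estimates were 4–8 mm off the other cameras. I relied on the wrist and top cameras, which agreed to about 3 mm or better.

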